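Gauge a steel bar and hold it up to sight along it

ROBOT

A 6-joint arm with a two-finger parallel gripper is mounted at the origin on a cart in front of the work surface, level with it; the furniture and walls round the work are solid. World frame = base frame: x ahead of the robot, y to its left, z up, the work surface at z = 0. Lengths are in m, angles in rad, forces in N, time in s.
With the tool pointing down it reaches from about 0.25 to 0.775 m from the base axis. Payload 4 kg.
Tool frame: the origin (TCP) lies on the centre line of the jaws, within the pads' length; the fingertips stand 14 mm ahead of it and the grasp point (between the pads) lies 5 mm behind it (tip_extent is the distance from the TCP to the fingertips, in m); z points along the fingers, y is the direction in which the jaws open and shut (so a half turn about z gives the same grasp; the last joint's range is limited). The gripper opens to 85 mm and grips with 20 to 120 N. Pads are 22 mm wide; open, the fingers measure 114 mm over their backs; the gripper's body (76 mm by 85 mm) begins 54 mm behind the grasp point. The pads swing forward as they close: fully open they stand 13 mm farther back than shut.
Start: joints at [-1.429, 0.087, 1.371, -0, 1.684, -0.103], TCP at [0.133, -0.534, 0.245] pointing down, gripper open.
Joint ranges: [-3.1, 3.1], [-0.76, 2.03], [0.27, 2.55], [-1.08, 4.22], [0.17, 2.65], [-2.57, 2.57]. Speed limits (rad/s): [2.79, 2.79, 3.14, 3.14, 3.14, 3.14].

INTERFACE

Orientations are given as a rotation vector (axis times angle).
In Python, from cell import get_obs, read_camera, finish_job, look_for, outline_of, landmark_of, tip_extent gives the robot as it stands. The module is installed in compiled form; this text tells all that it offers.
- The arm moves only by the tool play_rows, never from a script. Its argument "deltas" is a list that holds one entry, the list of rows, each a list of 7 numbers: the shift along the world's x, y, z each as a share of 25 cm, from -1 to 1, then the turn, a rotation vector about the world's x, y, z each as a share of 45 degrees, from -1 to 1, then the closure, from -1 (fully open) to 1 (shut), so that 0 is half open. A call has 1 to 5 rows; each row is the pose to reach, as a shift and turn from the pose measured when the call began; what a row does not reach only later rows make up. A row lasts 1/10 s, in which the tool goes at most 50 mm and 8.59 degrees, less where a joint would pass 70% of its speed; a pose out of reach is approached as far as the arm can. A call with a number of a shift or a turn outside -1 to 1 is refused whole. A call with a gripper value outside its range is refused whole. The fingers move at their own pace and stop on an object; "squeeze" is the grip in N (left out, the last holds). Time passes only in rows, so rows that repeat a pose let the fingers close. It gives the time, the measured TCP pose, the force and the opening at its end, in the units of the state.
- get_obs(): the state, without advancing time (a new reading comes with each control period).
- read_camera(name): name is "side" or "top" or "wrist"; returns a dict with "color" (400x640x3 uint8, red, green, blue), "intrinsics" (3x3 intrinsics, pixels), "distortion" ([k1, k2, p1, p2, k3] as OpenCV has them; the pictures are not rectified), "pose" (4x4, takes a point from camera to world coordinates). Camera axes: x right, y down, z forward; pixel columns grow to the right and rows downward; lengths in m; the calibration is good to about 2 mm. A picture is of the moment at which its call begins. There is no depth.
- finish_job(): hands the job in, once; it reports no verdict.
Trained networks look in a picture, given as the dict that the camera call returned (one of the last four; its "shot" number tells which), for a name from the list of things; names that differ only in an ending like _2 or _b are one class to them, and where a whole thing is asked for, a point or a joint stands for the part that bears it (a point fixed in the world has none). Each returns a list of dicts, best first, with "p" (0 to 1); they miss things now and then, are a little off and sometimes report something else, mostly with a low value. They report only what shows in the picture. A call takes as long as a camera call.
- look_for(picture, query): "position" ([x, y, z] in m, in world coordinates, good to about 4 mm: the middle of the surface that is visible of it).
- outline_of(picture, query): "region" (400x640 bool, what is visible of it).
- landmark_of(picture, query): "position" ([x, y, z] in m, in world coordinates, good to about 4 mm: a listed point, or the origin of a listed thing).
The state is a dict: "time": time; "joints": joint angles; "joint_vel": joint speeds; "joint_torque": joint torques, N m; "position": TCP position; "tool_rot": TCP orientation; "force": force on the tool from outside, world axes, zero at the start; "moment": the same for the moment, N m; "gripper_width": opening from 0.0 (shut) to 1.0 (fully open).
Only numpy, scipy, OpenCV 4.12 (cv2) and the standard library are available. Lean on these libraries where they do the work, as an engineer would, in place of code of your own. Each camera call takes 0.05 s, during which the arm holds its last target.

TASK

Check the square steel bar lying in the thickness gauge: gently press the gauge's black knob down until its sprung foot sits on the bar, hold it there for about half a second, then let the foot spring back up. Next draw the bar straight out of the guide, lift it and tip it so that its far end (the one that was in the guide) points up at about 45 degrees or steeper, and finish still holding it like that, still and entirely in the air, with its middle about 25 cm above the bench. Leave the nut, the bolt and the spanner where they lie.

Things in the scene. Friction and masses are not known exactly. Their poses are not given: they have to be found in the camera images.
- gauge: steel thickness gauge fixed to the bench, base 290 x 70 x 12 mm. Origin on the bench; +x runs level along the bar toward the guide at the far side, +y left of it, z up. A small front rest, 14 mm wide, carries the bar at x = -126 to -110 mm. From x = -110 to 75 mm the bar runs free, 28 mm above the base plate: grip it there across y, near its middle
- guide_mouth (a point): middle of the guide's floor at its open mouth, 75 mm along the gauge's +x, 40 mm high. The guide is a straight open-topped channel 21 mm wide, running 62 mm on in +x to a stop; cheeks 52 mm high, 53 mm over the outside. The bar leaves it in the gauge's -x direction, with 35 to 55 mm of its length to come out
- portal_top (a point): top middle of the portal over the guide: 34 mm along x, 53 mm across, 102 mm high; the upright sprung plunger passes through it 95 mm along the gauge's +x, with the foot below and the knob above
- gauge_foot (a joint): how far the sprung foot has been pushed down, m: 0 at rest (springs back to it when let go), 0.015 when the foot (15 mm round) sits on the 16 mm bar, limit 0.020. The spring takes about 2 N to start and about 4 N at the bar
- gauge_knob (a point): centre of the flat top of the black round knob (26 mm across, 10 mm thick) on the plunger; at rest 145 mm above the bench, it goes straight down as it is pushed from above: the foot goes with it for 15 mm and then sits on the bar; the knob yields 8 mm more on a second spring (5 N rising to 9 N) and is then hard, so 17 to 21 mm is a good press; bush under it to 107 mm high
- bar_center (a point): centre of the loose dark square steel bar, 16 x 16 x 260 mm, about 0.42 kg, balanced about this point; half-way up, at the start 48 mm above the bench and 0 to 20 mm on the robot's side of the gauge's origin. +y runs along the bar to its far end, z up as it lies
- bar_far_end (a point): centre of the bar's end face that lies in the guide
- bar_near_end (a point): centre of the bar's other end face, toward the robot
- bolt_center (a point): bystander: loose grey hexagon bolt 72 mm long, 26 mm high, lying left of the guide; centre, half-way up
- nut_center (a point): bystander: loose grey hexagon nut 34 mm across, 16 mm high, lying right of the bar; centre, half-way up
- spanner_center (a point): bystander: loose bright spanner 205 mm long, 8 mm thick, on the left; centre, half-way up

How it is judged:
On the way, in this order (a step that is already met when the one before it is completed fails the run):
1. the gauge foot is pressed onto the bar, the bar lying home in the guide (value of joint gauge_foot above 0.0135 m and contact force between gauge_foot and bar above 0.5 N and x of bar_far_end in the frame of gauge above 0.1 m), for 0.3 s.
2. the foot has sprung back up, the bar still home in the guide (value of joint gauge_foot below 0.003 m and x of bar_far_end in the frame of gauge above 0.1 m), for 0.1 s.
3. the bar has been drawn out of the guide's mouth, still in line with it to 0.3 rad (x of bar_far_end in the frame of gauge below 0.073 m and angle between the y axis of bar and the x axis of gauge, either way round below 0.3 rad), for 0.02 s.
At the end, for the whole second after the job is handed in: The fingers hold the bar still (under 30 mm/s), clear of the gauge, its middle more than 200 mm and its near end more than 50 mm above the bench, its long axis within 55 degrees of vertical with the far end up; the gauge foot is up (under 3 mm) (height (world z) of bar_center above 0.2 m and height (world z) of bar_near_end above 0.05 m and angle between bar_far_end's own y axis and vertical below 0.96 rad and contact force between the fingers and bar above 2 N and contact force between gauge and bar below 0.1 N and linear speed of bar below 0.03 m/s and value of joint gauge_foot below 0.003 m); the arm keeps its last pose, push and grip.
It fails at once if the nut, bolt or spanner is shifted more than 30 mm (distance of any of bolt_center, nut_center, spanner_center from where it was at the start of the episode above 0.03 m).
It fails at once if the foot is rammed onto the bar (over 60 N) (contact force between gauge_foot and bar above 60 N).
It also fails if it takes over 45 s, if anything falls off the work surface, if the arm or the gripper's body presses on something with over 40 N, if the wrist force passes 120 N, or if a joint passes its speed limit or range.

## Working session

There is one attempt and no reset: what is moved stays moved. The work goes in short steps, Python scripts to look and compute and a tool call to move; the robot and the scene stay as the last step left them, time stands still between calls to the robot, and variables do not carry over. Pictures are saved under pics/ and viewed, and the job is handed in when it is done.

Besides the shell and the picture viewer there is one more tool, called after ">>>" by a JSON object that holds its "op" and its "data", one argument or row to a line. play_rows: Moves the arm, as the interface text tells. Its arguments: {"type":"object","properties":{"deltas":{"type":"array"},"squeeze":{"type":"number"}},"required":["deltas"]}

```bash
mkdir -p pics
cat > h.py <<'E'
from cell import *
import numpy as np, cv2
def save(p,n): cv2.imwrite('pics/'+n+'.png',p['color'][:,:,::-1])
E
python3 - <<'E'
from h import *
o=get_obs(); print(o['time'],o['position'],o['tool_rot'],o['gripper_width'],tip_extent)
for c in ['top','side']:
    p=read_camera(c); save(p,c+'0')
    for q in ['gauge','gauge_knob','guide_mouth','portal_top','bar_center','bar_far_end','bar_near_end','bolt_center','nut_center','spanner_center']:
        r=landmark_of(p,q)
        print(c,q,[(np.round(x['position'],3),round(x['p'],2)) for x in r[:2]])
print(get_obs()['time'])
E
```

```text
0.0 [ 0.13324887 -0.53312746  0.24410666] [-3.11582990e+00 -3.83334401e-01  9.90868790e-06] 0.9986097626099456 0.014
top gauge [(array([0.511, 0.042, 0.   ]), 0.79), (array([ 0.493, -0.065,  0.009]), 0.3)]
top gauge_knob [(array([0.601, 0.012, 0.147]), 0.63)]
top guide_mouth []
top portal_top [(array([0.603, 0.011, 0.102]), 0.56), (array([0.581, 0.018, 0.043]), 0.31)]
top bar_center [(array([0.509, 0.042, 0.049]), 0.97)]
top bar_far_end []
top bar_near_end [(array([0.391, 0.088, 0.046]), 0.92)]
top bolt_center [(array([0.6  , 0.118, 0.015]), 0.64)]
top nut_center [(array([ 0.494, -0.062,  0.009]), 0.6)]
top spanner_center [(array([0.487, 0.334, 0.007]), 0.98)]
side gauge [(array([0.511, 0.043, 0.   ]), 0.77)]
side gauge_knob [(array([0.602, 0.014, 0.143]), 0.6)]
side guide_mouth [(array([0.584, 0.022, 0.042]), 0.73)]
side portal_top [(array([0.602, 0.018, 0.106]), 0.68)]
side bar_center [(array([0.507, 0.041, 0.052]), 0.94)]
side bar_far_end [(array([ 0.636, -0.003,  0.045]), 0.91)]
side bar_near_end [(array([0.39 , 0.086, 0.051]), 0.9)]
side bolt_center [(array([0.6  , 0.121, 0.012]), 0.81)]
side nut_center [(array([ 0.498, -0.062,  0.006]), 0.65)]
side spanner_center [(array([0.485, 0.336, 0.003]), 0.72)]
1.1
```

View pics/top0.png

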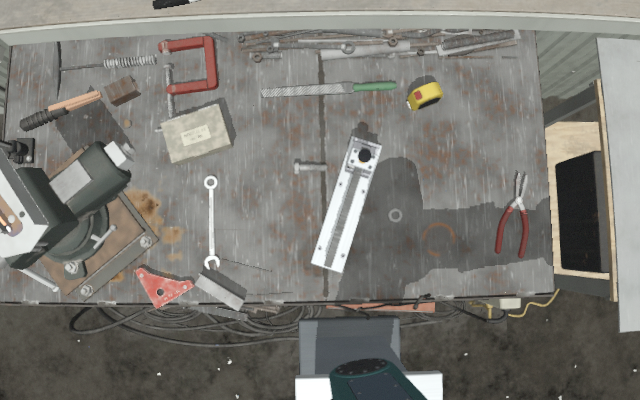

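View pics/side0.png

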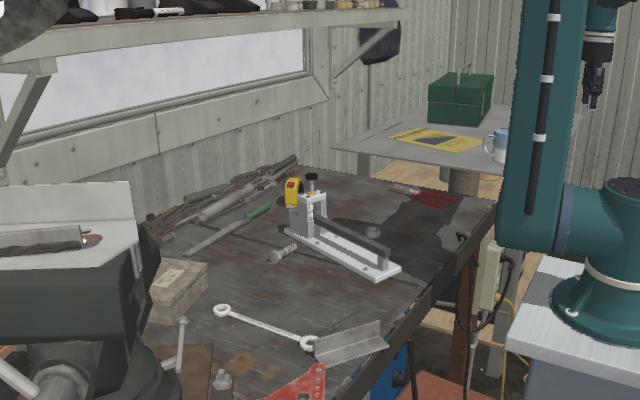

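```bash
cat >> h.py <<'E'
def unproj(p,uv,z):
    n=cv2.undistortPoints(np.array(uv,float).reshape(-1,1,2),np.array(p['intrinsics']),np.array(p['distortion'])).reshape(-1,2)
    T=np.array(p['pose']); d=np.c_[n,np.ones(len(n))]@T[:3,:3].T
    s=(z-T[2,3])/d[:,2]; return T[:3,3]+d*s[:,None]
def proj(p,X):
    T=np.linalg.inv(np.array(p['pose'])); 
    return cv2.projectPoints(np.array(X,float).reshape(-1,3),cv2.Rodrigues(T[:3,:3])[0],T[:3,3],np.array(p['intrinsics']),np.array(p['distortion']))[0].reshape(-1,2)
E
python3 - <<'E'
from h import *
p=read_camera('top')
r=outline_of(p,'bar_center'); m=r[0]['region']; ys,xs=np.nonzero(m); print(r[0]['p'],m.sum(),xs.min(),xs.max(),ys.min(),ys.max())
P=unproj(p,np.c_[xs,ys],.05)[:,:2]; c=P.mean(0); w,v=np.linalg.eigh(np.cov((P-c).T)); d=v[:,1]; print(c,np.arctan2(*(d*np.sign(d[0]))[::-1]),(((P-c)@d).min(),((P-c)@d).max()))
r=outline_of(p,'gauge'); m=r[0]['region'].astype(np.uint8); 
ys,xs=np.nonzero(m);P=unproj(p,np.c_[xs,ys],.012)[:,:2]; k=P[:,0]<.53; c=P[k].mean(0); w,v=np.linalg.eigh(np.cov((P[k]-c).T)); d=v[:,1];print(c,np.arctan2(*(d*np.sign(d[0]))[::-1]))
r=outline_of(p,'gauge_knob');print([(x['p'],x['region'].sum(),np.argwhere(x['region']).mean(0)) for x in r])
b=p['color'].copy()
g=b.max(2)<60
s=np.zeros_like(g);s[144:168,352:378]=1
n,l,st,ce=cv2.connectedComponentsWithStats((g&s).astype(np.uint8)); print(st,ce)
for i in range(1,n): print(unproj(p,ce[i:i+1],.145))
o=np.array([.511,.0425]);
for yaw in(-.30,-.335):
  R=np.array([[np.cos(yaw),-np.sin(yaw)],[np.sin(yaw),np.cos(yaw)]])
  for x,y in[(-.145,-.035),(-.145,.035),(.145,.035),(.145,-.035)]:
    u=proj(p,[*(o+R@[x,y]),.012])[0]; cv2.circle(b,tuple(int(round(t)) for t in u),1,(255,0,0) if yaw>-.32 else (0,255,0),-1)
cv2.imwrite('pics/crop.png',cv2.resize(b[110:290,290:400],None,fx=3.3,fy=3.3,interpolation=0)[:,:,::-1])
print(get_obs()['time'])
E
```

```text
0.66 850 324 366 148 267
[0.48998109 0.04877052] -0.33654736190340023 (np.float64(-0.15420445297937138), np.float64(0.10472274949555131))
[0.45772762 0.05905295] -0.4027813351330726
[(0.69, np.int64(158), array([155.91772152, 364.5443038 ])), (0.64, np.int64(269), array([166.51672862, 307.50929368])), (0.21, np.int64(3409), array([202.20093869, 346.90407744]))]
[[     0      0    640    400 255915]
 [   359    149     12     13     84]
 [   363    161      1      1      1]] [[319.48503995 199.51505383]
 [364.55952381 154.0952381 ]
 [363.         161.        ]]
[[0.6049134  0.00962159 0.145     ]]
[[0.59173645 0.01301209 0.145     ]]
1.3
```

View pics/crop.png

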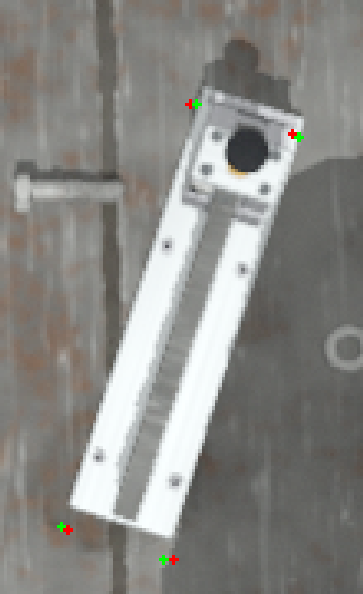

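Run:
```python
from h import *
p=read_camera('top')
print(np.array(p['pose'])[:3,3])
print(unproj(p,[[311.2,263],[342.4,272.7]],.012))
print(unproj(p,[[352,137.3],[381,145.8]],.052), unproj(p,[[352,137.3],[381,145.8]],.012),unproj(p,[[364.5,155.5],[364.5,154.5]],.145))
r=look_for(p,'gauge_knob');print([(x['position'],x['p']) for x in r])
p=read_camera('side');b=p['color']
cv2.imwrite('pics/sc.png',cv2.resize(b[160:290,250:420],None,fx=4.5,fy=4.5,interpolation=0)[:,:,::-1])
```

```text
[0.44070646 0.103099   1.02366731]
[[0.39720004 0.11647592 0.012     ]
 [0.37509792 0.05051326 0.012     ]]
[[ 0.65860931  0.0249571   0.052     ]
 [ 0.63933237 -0.03547982  0.052     ]] [[ 0.66757957  0.02174028  0.012     ]
 [ 0.64750907 -0.0411846   0.012     ]] [[0.60221911 0.00982401 0.145     ]
 [0.60413838 0.00976032 0.145     ]]
[([0.6017, 0.013, 0.1444], 0.5), ([0.5268, 0.0403, 0.0153], 0.37)]
```

View pics/sc.png

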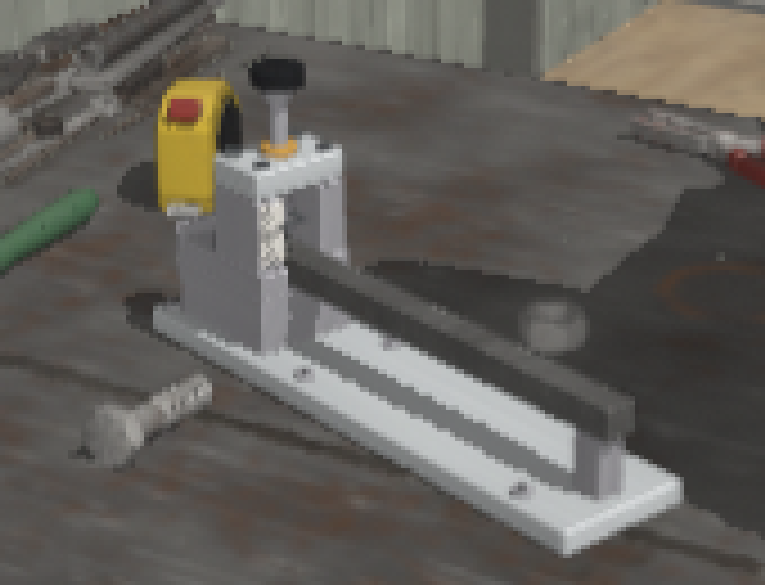

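>>> {"op": "play_rows", "data": {
  "deltas": [
    [[0.13,0.15,0,0,0,-0.18,1],[0.26,0.3,0,0,0,-0.36,1],[0.39,0.45,0,0,0,-0.54,1],[0.52,0.6,0,0,0,-0.73,1],[0.65,0.76,0,0,0,-0.73,1]]
  ],
  "squeeze": 50
}}

```text
time: 1.95
position: [0.2908, -0.3495, 0.2454]
tool_rot: [3.098, -0.52, 0.001]
force: [1.2, -0.1, 0.3]
gripper_width: 0.139
```

>>> {"op": "play_rows", "data": {
  "deltas": [
    [[0.13,0.15,0,0,0,0,1],[0.26,0.3,0,0,0,0,1],[0.39,0.45,0,0,0,0,1],[0.52,0.6,0,0,0,0,1],[0.65,0.75,0,0,0,0,1]]
  ]
}}

```text
time: 2.45
position: [0.4544, -0.1602, 0.2458]
tool_rot: [3.097, -0.519, 0.003]
force: [1.0, -1.0, -0.1]
gripper_width: 0.0
```

>>> {"op": "play_rows", "data": {
  "deltas": [
    [[0.13,0.15,0,0,0,0,1],[0.26,0.3,0,0,0,0,1],[0.39,0.45,0,0,0,0,1],[0.52,0.6,0,0,0,0,1],[0.58,0.68,0,0,0,0,1]]
  ]
}}

```text
time: 2.95
position: [0.6011, 0.0132, 0.2451]
tool_rot: [3.099, -0.514, 0.002]
force: [0.2, -0.6, -0.1]
gripper_width: 0.001
```

>>> {"op": "play_rows", "data": {
  "deltas": [
    [[0,-0.01,-0.15,0,0,0,1],[0,-0.01,-0.26,0,0,0,1],[0,-0.01,-0.26,0,0,0,1]]
  ]
}}

```text
time: 3.25
position: [0.5984, 0.0114, 0.1743]
tool_rot: [3.098, -0.513, -0.015]
force: [-0.7, -0.1, -1.3]
gripper_width: 0.005
```

Run:
```python
from h import *
o=get_obs(); print(o['position'],o['joints'])
p=read_camera('side');b=p['color'];cv2.imwrite('pics/s1.png',cv2.resize(b[130:290,220:400],None,fx=4,fy=3.7,interpolation=0)[:,:,::-1])
r=landmark_of(p,'gauge_knob');print([(x['position'],x['p']) for x in r])
T=o['position']; print(proj(p,[T,[T[0],T[1],T[2]-.014],[.602,.0115,.145]]))
p=read_camera('wrist');save(p,'w1')
for q in('gauge_knob','bar_center','bar_near_end','portal_top'):
  r=landmark_of(p,q);print(q,[(x['position'],x['p']) for x in r])
```

```text
[0.59844632 0.01135312 0.17434472] [-7.55664935e-02  2.24571209e-01  1.35522708e+00 -3.21147364e-04
  1.57137933e+00  1.82343237e+00]
[([0.5814, 0.0164, 0.0424], 0.73), ([0.603, 0.0112, 0.1474], 0.59)]
[[311.67797134 161.06629929]
 [311.78056357 167.58620142]
 [310.40949544 174.41035193]]
gauge_knob [([0.5995, 0.0105, 0.142], 0.98)]
bar_center []
bar_near_end []
portal_top [([0.6034, 0.0149, 0.0986], 0.56)]
```

View pics/s1.png

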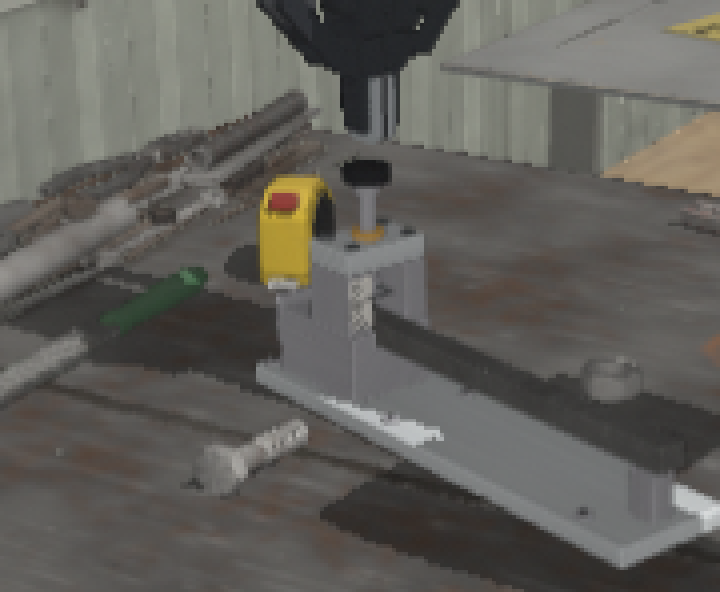

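View pics/w1.png

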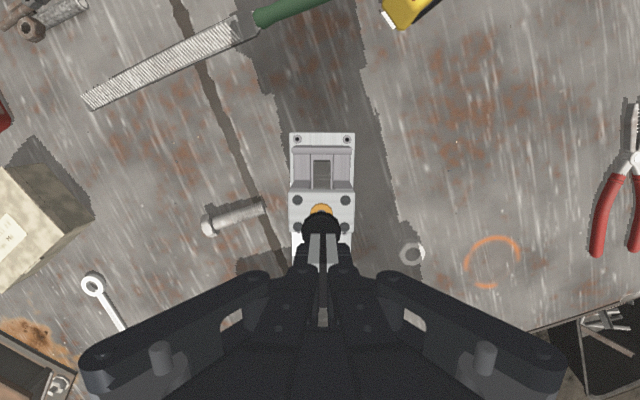

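>>> {"op": "play_rows", "data": {
  "deltas": [
    [[0.016,0,-0.03,0,0,0.02,1],[0.016,0,-0.04,0,0,0.02,1],[0.016,0,-0.04,0,0,0.02,1]]
  ]
}}

```text
time: 3.9
position: [0.6058, 0.0103, 0.1717]
tool_rot: [-3.103, 0.491, -0.006]
force: [-0.3, 0.8, -0.4]
gripper_width: -0.004
```

>>> {"op": "play_rows", "data": {
  "deltas": [
    [[-0.012,0,-0.03,0,0,0,1],[-0.012,0,-0.05,0,0,0,1],[-0.012,0,-0.05,0,0,0,1],[-0.012,0,-0.05,0,0,0,1]]
  ]
}}

```text
time: 4.3
position: [0.6024, 0.0103, 0.1592]
tool_rot: [-3.103, 0.491, -0.005]
force: [-0.6, 0.1, 0.8]
gripper_width: -0.0
```

>>> {"op": "play_rows", "data": {
  "deltas": [
    [[0,0,-0.012,0,0,0,1],[0,0,-0.024,0,0,0,1],[0,0,-0.024,0,0,0,1]]
  ]
}}

```text
time: 4.6
position: [0.6027, 0.0103, 0.1531]
tool_rot: [-3.103, 0.491, -0.006]
force: [0.6, -0.4, 2.7]
gripper_width: -0.001
```

>>> {"op": "play_rows", "data": {
  "deltas": [
    [[0,0,-0.016,0,0,0,1],[0,0,-0.032,0,0,0,1],[0,0,-0.048,0,0,0,1],[0,0,-0.052,0,0,0,1],[0,0,-0.052,0,0,0,1]]
  ]
}}

```text
time: 5.1
position: [0.6029, 0.0103, 0.1407]
tool_rot: [-3.103, 0.491, -0.008]
force: [-1.4, -0.3, 7.0]
gripper_width: -0.002
```

>>> {"op": "play_rows", "data": {
  "deltas": [
    [[0,0,-0.002,0,0,0,1],[0,0,-0.002,0,0,0,1],[0,0,-0.002,0,0,0,1]]
  ]
}}

```text
time: 5.4
position: [0.6029, 0.0103, 0.141]
tool_rot: [-3.103, 0.491, -0.008]
force: [-2.8, -0.5, 6.5]
gripper_width: -0.001
```

Run:
```python
from h import *
o=get_obs(); print(o['position'],o['force'])
p=read_camera('side');b=p['color'];cv2.imwrite('pics/s2.png',cv2.resize(b[160:290,250:420],None,fx=4.5,fy=4.5,interpolation=0)[:,:,::-1])
for i in range(4): read_camera('side'); o=get_obs();print(o['position'][2],o['force'][2])
```

```text
[0.60289755 0.0103224  0.14102641] [-2.79383446 -0.50753068  6.47682563]
0.14102551615989428 7.182603385080205
0.14101219798895648 5.991128757138072
0.14102180702633305 5.983281266929456
0.14100917512489186 7.149892852478642
```

View pics/s2.png

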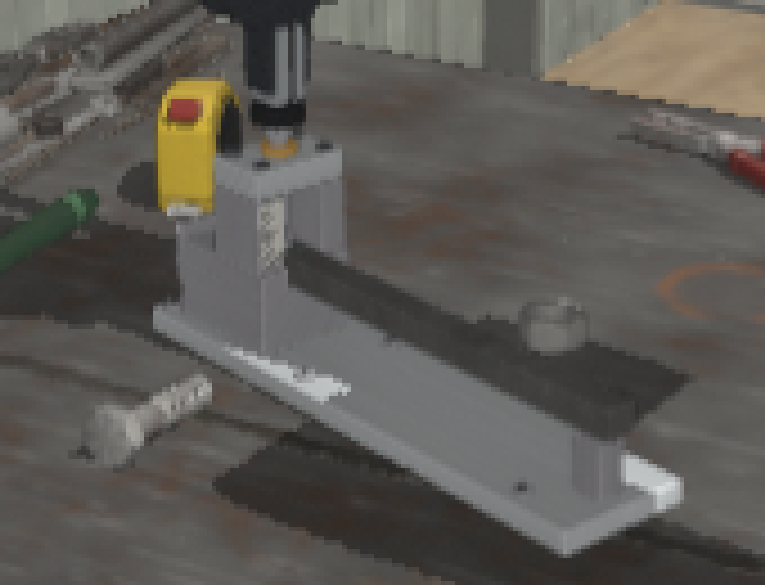

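>>> {"op": "play_rows", "data": {
  "deltas": [
    [[0,0,0.06,0,0,0,1],[0,0,0.14,0,0,0,1],[0,0,0.24,0,0,0,1],[0,0,0.28,0,0,0,1],[0,0,0.28,0,0,0,1]]
  ]
}}

```text
time: 6.15
position: [0.6039, 0.0103, 0.2131]
tool_rot: [-3.102, 0.491, -0.015]
force: [0.0, -1.1, 0.1]
gripper_width: 0.006
```

Run:
```python
from h import *
o=get_obs(); print(o['position'],o['force'],o['tool_rot'])
p=read_camera('side');b=p['color'];cv2.imwrite('pics/s3.png',cv2.resize(b[160:290,250:420],None,fx=4.5,fy=4.5,interpolation=0)[:,:,::-1])
for q in ('bar_center','bar_near_end','bar_far_end'): print(landmark_of(p,q)[:1])
```

```text
[0.60386211 0.01028142 0.21309314] [ 0.01781332 -1.14174541  0.07717551] [-3.1024414   0.49067117 -0.01471099]
[{'position': [0.5074, 0.0396, 0.0497], 'p': 0.62}]
[{'position': [0.3927, 0.0827, 0.0509], 'p': 0.86}]
[{'position': [0.637, 0.0018, 0.0433], 'p': 0.65}]
```

View pics/s3.png

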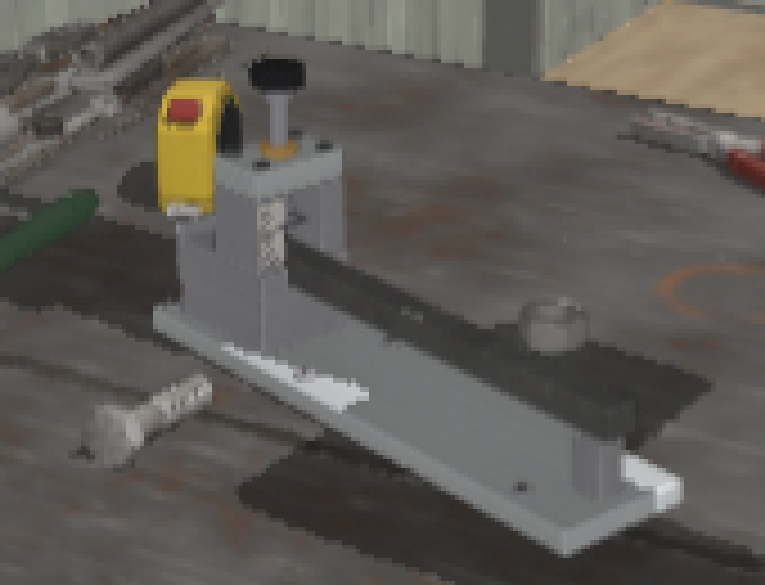

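>>> {"op": "play_rows", "data": {
  "deltas": [
    [[-0.16,0.05,0,0,0,-0.02,-1],[-0.32,0.11,0,0,0,-0.02,-1],[-0.384,0.128,0,0,0,-0.02,-1],[-0.384,0.128,-0.12,0,0,-0.02,-1],[-0.384,0.128,-0.22,0,0,-0.02,-1]]
  ]
}}

```text
time: 6.85
position: [0.5052, 0.0427, 0.1527]
tool_rot: [3.099, -0.514, 0.003]
force: [0.7, -0.7, 0.2]
gripper_width: 0.849
```

Run:
```python
from h import *
p=read_camera('wrist');save(p,'w2')
o=get_obs(); print(o['position'],o['tool_rot'],o['gripper_width'])
for q in ('bar_center','bar_near_end','bar_far_end','gauge'): print(q,landmark_of(p,q)[:1])
r=outline_of(p,'bar_center')
m=r[0]['region']; ys,xs=np.nonzero(m); print(r[0]['p'],m.sum())
P=unproj(p,np.c_[xs,ys],.056)[:,:2]; c=P.mean(0); w,v=np.linalg.eigh(np.cov((P-c).T)); d=v[:,1]; print(c,np.arctan2(*(d*np.sign(d[0]))[::-1]),(((P-c)@d).min(),((P-c)@d).max()))
```

```text
[0.50231741 0.04264852 0.14708833] [ 3.09759579 -0.51441211 -0.01322715] 0.9215999707942432
bar_center [{'position': [0.5116, 0.0443, 0.0492], 'p': 0.72}]
bar_near_end [{'position': [0.3912, 0.0837, 0.0536], 'p': 0.95}]
bar_far_end []
gauge [{'position': [0.5115, 0.0458, 0.0023], 'p': 0.78}]
0.73 4114
[0.50258062 0.04581138] -0.3350856330147959 (np.float64(-0.09167368941705413), np.float64(0.11616795790825671))
```

View pics/w2.png

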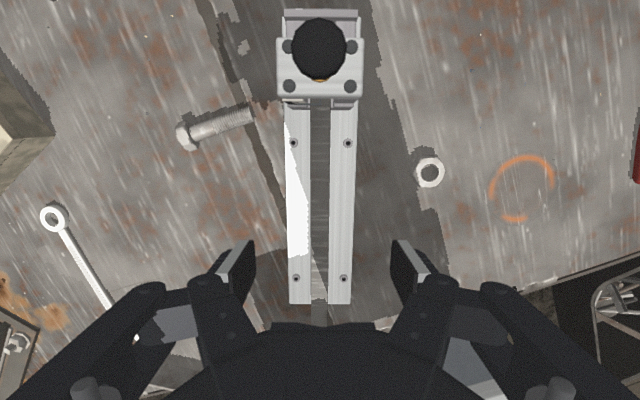

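>>> {"op": "play_rows", "data": {
  "deltas": [
    [[0.024,0,-0.1,0,0,0,-1],[0.024,0,-0.22,0,0,0,-1],[0.024,0,-0.34,0,0,0,-1],[0.024,0,-0.4,0,0,0,-1],[0.024,0,-0.414,0,0,0,-1]]
  ]
}}

```text
time: 7.65
position: [0.5124, 0.0422, 0.0506]
tool_rot: [3.099, -0.516, 0.002]
force: [-1.0, 0.1, -0.1]
gripper_width: 1.004
```

>>> {"op": "play_rows", "data": {
  "deltas": [
    [[-0.006,0,-0.02,0,0,0,-1],[-0.006,0,-0.028,0,0,0,1],[-0.006,0,-0.028,0,0,0,1],[-0.006,0,-0.028,0,0,0,1],[-0.006,0,-0.028,0,0,0,1]]
  ],
  "squeeze": 70
}}

```text
time: 8.15
position: [0.5115, 0.0422, 0.0444]
tool_rot: [-3.099, 0.516, -0.005]
force: [-0.3, -0.1, 0.2]
gripper_width: 0.333
```

>>> {"op": "play_rows", "data": {
  "deltas": [
    [[0,0,0,0,0,0,1],[0,0,0,0,0,0,1],[0,0,0,0,0,0,1],[0,0,0,0,0,0,1]]
  ]
}}

```text
time: 8.55
position: [0.5117, 0.0422, 0.0448]
tool_rot: [-3.099, 0.516, -0.006]
force: [-1.0, 0.5, 3.0]
gripper_width: 0.17
```

>>> {"op": "play_rows", "data": {
  "deltas": [
    [[0,0,0.008,0,0,0,1],[-0.038,0.013,0.008,0,0,0,1],[-0.076,0.026,0.008,0,0,0,1]]
  ]
}}

```text
time: 8.85
position: [0.4911, 0.0489, 0.0457]
tool_rot: [3.099, -0.516, 0.001]
force: [0.2, 0.1, -3.8]
gripper_width: 0.172
```

>>> {"op": "play_rows", "data": {
  "deltas": [
    [[-0.06,0.02,0.004,0,0,0,1],[-0.12,0.041,0.004,0,0,0,1],[-0.18,0.062,0.004,0,0,0,1],[-0.24,0.082,0.004,0,0,0,1],[-0.26,0.089,0.004,0,0,0,1]]
  ]
}}

```text
time: 9.35
position: [0.423, 0.0718, 0.0456]
tool_rot: [3.099, -0.514, -0.004]
force: [-0.3, -0.4, -4.7]
gripper_width: 0.175
```

Run:
```python
from h import *
o=get_obs(); print(o['position'],o['tool_rot'],o['force'],o['moment'],o['joints'])
p=read_camera('side');b=p['color'];cv2.imwrite('pics/s4.png',cv2.resize(b[120:320,240:440],None,fx=3,fy=3,interpolation=0)[:,:,::-1])
for q in ('bar_center','bar_near_end','bar_far_end'): print(landmark_of(p,q)[:1])
```

```text
[0.42304182 0.07180219 0.04558041] [ 3.09869462 -0.51435807 -0.00404272] [-0.31353165 -0.43535003 -4.65920852] [ 0.00136299  0.04898883 -0.02222637] [ 3.58149866e-02 -4.70419266e-02  1.91967194e+00  2.74188929e-05
  1.27158392e+00  1.93558726e+00]
[{'position': [0.4196, 0.07, 0.0521], 'p': 0.86}]
[{'position': [0.3021, 0.1128, 0.0514], 'p': 0.78}]
[]
```

View pics/s4.png

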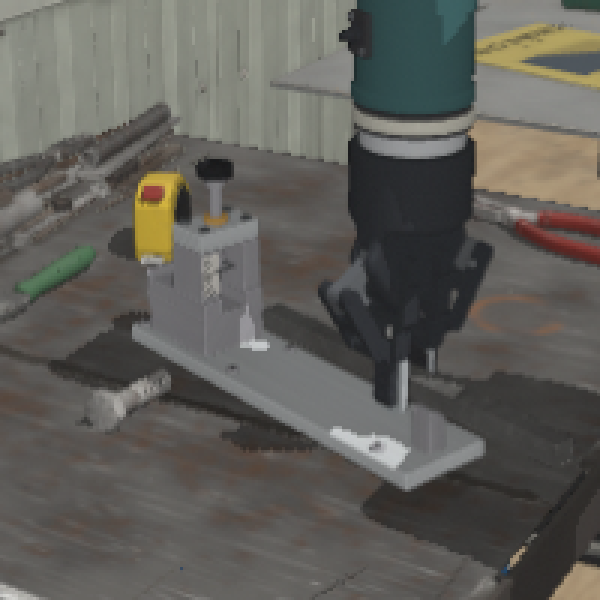

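>>> {"op": "play_rows", "data": {
  "deltas": [
    [[0,0,0.12,0,0,0,1],[0,0,0.28,0,0,0,1],[0,0,0.46,0,0,0,1],[0.04,0,0.64,0,0,0,1],[0.08,0,0.82,0,0,0,1]]
  ]
}}

```text
time: 10.05
position: [0.4469, 0.0709, 0.2537]
tool_rot: [3.099, -0.516, 0.004]
force: [1.6, -0.4, -3.7]
gripper_width: 0.174
```

>>> {"op": "play_rows", "data": {
  "deltas": [
    [[0.04,0,0,-0.04,-0.13,0,1],[0.08,0,0,-0.09,-0.27,0,1],[0.1,0,0,-0.14,-0.41,0,1],[0.1,0,0,-0.19,-0.55,0,1],[0.1,0,0,-0.24,-0.69,0,1]]
  ]
}}

```text
time: 10.55
position: [0.4722, 0.0707, 0.2541]
tool_rot: [2.882, -0.482, 0.86]
force: [0.2, -0.1, -4.0]
gripper_width: 0.169
```

Run:
```python
from h import *
o=get_obs(); R=cv2.Rodrigues(np.array(o['tool_rot']))[0]; print(R.round(3),o['joints'])
```

```text
[[ 0.791 -0.326  0.518]
 [-0.272 -0.945 -0.18 ]
 [ 0.548  0.001 -0.836]] [ 0.21685356 -0.40287394  1.87627305 -0.315784    1.17728055  2.16734272]
```

>>> {"op": "play_rows", "data": {
  "deltas": [
    [[0,0,0,0,0,0.15,1],[0,0,0,0,0,0.3,1],[0,0,0,0,0,0.42,1],[0,0,0,0,0,0.42,1]]
  ]
}}

```text
time: 10.95
position: [0.4719, 0.0693, 0.2537]
tool_rot: [3.009, -0.007, 0.895]
force: [0.3, -0.5, -4.5]
gripper_width: 0.174
```

>>> {"op": "play_rows", "data": {
  "deltas": [
    [[0,0,0,0,-0.12,0,1],[0,0,0,0,-0.25,0,1],[0,0,0,0,-0.36,0,1],[0,0,0,0,-0.4,0,1],[0,0,0,0,-0.4,0,1]]
  ]
}}

```text
time: 11.45
position: [0.4707, 0.0694, 0.2512]
tool_rot: [2.835, -0.01, 1.349]
force: [0.6, -0.2, -3.8]
gripper_width: 0.171
```

>>> {"op": "play_rows", "data": {
  "deltas": [
    [[0,0,0,0,0,0,1],[0,0,0,0,0,0,1],[0,0,0,0,0,0,1]]
  ]
}}

```text
time: 11.75
position: [0.4711, 0.0694, 0.2517]
tool_rot: [2.835, -0.01, 1.349]
force: [0.3, -1.1, -4.1]
gripper_width: 0.174
```

Run:
```python
from h import *
o=get_obs(); R=cv2.Rodrigues(np.array(o['tool_rot']))[0]; print(R.round(3),o['joints'],o['position'],o['force'],np.abs(o['joint_vel']).max())
p=read_camera('side');save(p,'s5')
for q in ('bar_center','bar_near_end','bar_far_end','gauge_knob','nut_center','bolt_center','spanner_center'): print(q,landmark_of(p,q)[:1])
p=read_camera('top');save(p,'t5')
for q in ('bar_center','bar_near_end','bar_far_end'): print(q,landmark_of(p,q)[:1])
```

```text
[[ 0.631 -0.007  0.776]
 [-0.005 -1.    -0.004]
 [ 0.776 -0.001 -0.631]] [ 0.0611262  -0.65133465  2.14496624 -0.07492006  0.76246754  1.66880116] [0.47109135 0.06943959 0.25169973] [ 0.29149517 -1.14491954 -4.09786337] 0.006365298185109292
bar_center [{'position': [0.466, 0.068, 0.2548], 'p': 0.59}]
bar_near_end [{'position': [0.3864, 0.0694, 0.1539], 'p': 0.97}]
bar_far_end [{'position': [0.5516, 0.0713, 0.3536], 'p': 0.57}]
gauge_knob [{'position': [0.604, 0.0124, 0.1458], 'p': 0.43}]
nut_center [{'position': [0.4949, -0.0623, 0.0054], 'p': 0.75}]
bolt_center [{'position': [0.6005, 0.1199, 0.0122], 'p': 0.57}]
spanner_center [{'position': [0.4887, 0.3348, 0.0039], 'p': 0.65}]
bar_center [{'position': [0.465, 0.0651, 0.2548], 'p': 0.78}]
bar_near_end []
bar_far_end [{'position': [0.549, 0.0686, 0.3495], 'p': 0.8}]
```

View pics/s5.png

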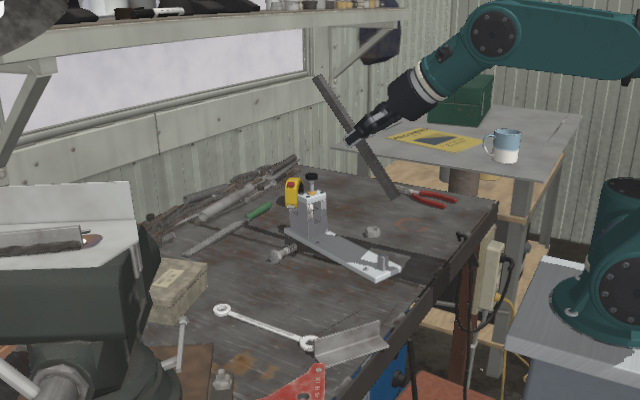

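The bar is held at about 50°, with its far end (315,77) up and its near end (395,198) clear of the bench. The knob is up, and the nut, bolt and spanner are where they were at the start.

```bash
python3 -c "
from cell import finish_job
print(finish_job())"
```

```text
the job is handed in; nothing more can be done
None
```

I pressed the gauge, drew the bar out of the guide and handed the job in with the bar held tipped and still, about 12 s into the run. No verdict was reported.

- **Press:** I pushed the knob down about 18 mm and held it for about 0.6 s at 6 to 7 N, which is in the second spring's range, so the foot was on the bar. I judged this from force and travel, since the foot joint itself can't be read. A picture afterwards showed the knob back up.
- **Draw:** I gripped the bar near its middle with a 70 N squeeze, raised it about 1 mm and drew it about 94 mm straight out along the guide line. That puts its far end at about x = 36 mm in the gauge frame. This is worked out from the tool's travel because the far end wasn't found in that picture.
- **Final pose:** The middle is at about 0.25 m and the near end at about 0.15 m. The far end is up at about 51° by the tool pose, and the camera points agree. The joints were almost at rest and the wrist carries about 4 N, the bar's weight.
- **Bystanders:** The nut, bolt and spanner were within a few millimetres of where they started.

The checks disagreed in one place. The gauge origin taken from the base plate's corners came out about 10 mm off the one from the knob and the networks. I used the knob and network values, and the press and grip both landed.

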